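Fit the grip to the vial crimping press and hold it down

TASK

Pick up the loose red bar grip, fit its square bore fully home onto the square stem on top of the vial crimping press, and push it down against the spring by 10 mm, so that the black pointer lies in the green band on the front of the press, never down into the red. Keep it there for at least 3 seconds and finish while still holding it down with the gripper on the grip; leave the gauze roll, the two loose vials, the timer and the marker where they are.

Things in the scene. Friction and masses are not known exactly. Their poses are not given: they have to be found in the camera images.
- grip: loose bar grip, 63-126 g, upright on the worktop, 50 mm high: black skirt 28 x 28 x 26 mm, red bar on top 64 (its x) x 28 (its y) x 24 mm; long sides flush with the skirt: pinch it 28 mm wide along y at any height. Origin: centre of underside, z up. Square bore in the underside 16.6 mm wide, 26 deep, sides along x and y; fits the stem at any quarter turn
- press: grey vial crimping press, fixed; base 120 x 104 mm, head with its top at z = 138 mm, column at the back (+x); origin at worktop height on the vertical axis of ram and stem; its x points from the front (scale) to the column. A vial is fixed in it under the bell. Scale on the front of the head, read by a black pointer: green band for 7 to 13 mm of travel, red from 16 mm
- ram_seat (a point): centre of the flat top of the ram's round dark collar (40 mm wide), where the grip's underside rests when fully home; z = 166 mm with the ram up, moves down with the ram. From it rises the steel stem: 14 mm square for 14.5 mm, sides along this point's x and y (same as the press's), then a four-sided taper to 6 mm square over 9.5 mm more (24 mm in all). z up
- ram (a joint): travel of the spring-loaded ram, m: 0 up at rest, grows as it is pushed straight down, hard stop at 0.020. It springs back when let go; it needs about 6.5 N to start moving and 0.5 N more for each mm, so about 11.5 N at 10 mm
- gauze_roll: white gauze roll standing upright, 50 mm across, 61 mm high; a bystander; origin at the centre of its underside
- vial_a: loose brown vial with red band and cap centre, 24 mm across, 54 mm high; a bystander; origin at the centre of its underside
- vial_b: loose brown vial with orange band and cap centre, 24 mm across, 54 mm high; a bystander; origin at the centre of its underside
- timer: white lab timer lying flat, 55 x 62 x 22 mm; a bystander; origin at the centre of its underside
- marker: white marker pen with a blue cap, lying, 136 mm long (its y), 17 mm thick; a bystander; origin at the centre of its underside
Mind the look-alikes: they are no part of the job. Leave any yellow look-alike of the grip alone. There is more than one size of the press; the one meant has the size given above.

How it is judged:
By the outcome, as a careful person would: the job done as asked, in the order asked, and still so for the second after the job is handed in, while the arm keeps its last pose, push and grip.
It also fails if it takes over 48 s, if anything falls off the work surface, if the arm or the gripper's body presses on something with over 40 N, if the wrist force passes 120 N, or if a joint passes its speed limit or range.

ROBOT

A 6-joint arm with a two-finger parallel gripper is mounted at the origin on a cart in front of the work surface, level with it; the furniture and walls round the work are solid. World frame = base frame: x ahead of the robot, y to its left, z up, the work surface at z = 0. Lengths are in m, angles in rad, forces in N, time in s.
With the tool pointing down it reaches from about 0.325 to 0.9 m from the base axis. Payload 3.5 kg.
Tool frame: the origin (TCP) lies between the finger pads; the fingertips stand 17 mm ahead of it and the grasp point (between the pads) lies 2 mm behind it; z points along the fingers, y is the line along which they close (so a half turn about z gives the same grasp; the last joint's range is limited). The gripper opens to 85 mm and grips with 20 to 120 N. Pads are 22 mm wide; open, the fingers measure 114 mm over their backs; the gripper's body (76 mm by 85 mm) begins 54 mm behind the grasp point. The pads swing forward as they close: fully open they stand 13 mm farther back than shut.
Start: joints at [-1.335, 0.276, -0.026, 1.268, 0, 1.467], TCP at [0.208, -0.589, 0.248] pointing down, gripper open.
Joint ranges: [-3.12, 3.12], [-0.85, 1.88], [-1.08, 1.24], [-1.95, 2.15], [-1.57, 1.53], [-3.14, 3.14]. Speed limits (rad/s): [2.57, 2.57, 3.14, 3.14, 3.14, 3.14].

INTERFACE

Orientations are given as [roll, pitch, yaw] about the fixed x, y, z axes, in that order (R = Rz(yaw) Ry(pitch) Rx(roll)).
In Python, from plant import r gives the robot as it stands.
- The arm moves only by the tool step_arm, never from a script. Its argument "targets" is one flat list of numbers, 7 for each row, row after row: the opening, from -1 (shut) to 1 (fully open), then the shift along the world's x, y, z in m, then the turn, a rotation vector about the world's x, y, z in rad. In form: [grip, x, y, z, ax, ay, az, grip, x, y, z, ax, ay, az, ...]. A call has 1 to 10 rows; each row is the pose to reach, as a shift and turn from the pose commanded when the call began; what a row does not reach only later rows make up. A row lasts 1/10 s, in which the tool goes at most 50 mm and 8.59 degrees, less where a joint would pass 70% of its speed; a pose out of reach is approached as far as the arm can. A call with a gripper value outside its range is refused whole. The fingers move at their own pace and stop on an object; "newtons" is the grip in N (left out, the last holds). Time passes only in rows, so rows that repeat a pose let the fingers close. It gives the time, the measured TCP pose, the force, the opening and the grip force at its end, in the units of the state.
- r.read_state(): the state, without advancing time (a new reading comes with each control period).
- r.camera(name): name is "scene" or "top"; returns the picture (480x640x3 uint8, blue, green, red); there is no depth.
- r.camera_info(name): a dict with "fx", "fy", "cx", "cy" (pixels), "R" (3x3) and "t" (3): a world point X has camera coordinates R X + t. Camera axes: x right, y down, z forward; pixel columns grow to the right and rows downward; lengths in m; the calibration is good to about 2 mm. A picture is of the moment at which its call begins. camera_info takes no time and is no camera call.
- r.close_job(): hands the job in; it is judged then, once.
The state is a dict: "t": time; "qpos": joint angles; "qd": joint speeds; "joint_efforts": joint torques, N m; "tcp_pos": TCP position; "orientation": TCP orientation; "force": force on the tool from outside, world axes, zero at the start; "moment": the same for the moment, N m; "opening": finger opening in m; "finger_force": force on a finger pad.
Only numpy, scipy, OpenCV 4.12 (cv2) and the standard library are available. Lean on these libraries where they do the work, as an engineer would, in place of code of your own. Each camera call takes 0.05 s, during which the arm holds its last target. There are 200 camera calls.

## Working session

There is one attempt and no reset: what is moved stays moved. The work goes in short steps, Python scripts to look and compute and a tool call to move; the robot and the scene stay as the last step left them, time stands still between calls to the robot, and variables do not carry over. Pictures are saved under pics/ and viewed, at most 10 in all, crops included, and the job is handed in when it is done.

Besides the shell and the picture viewer there is one more tool, called after "Emit:" by a JSON object that holds its "method" and its "body", one argument or row to a line. step_arm: Moves the arm, as the interface text tells. Its arguments: {"type":"object","properties":{"targets":{"type":"array","items":{"type":"number"}},"newtons":{"type":"number"}},"required":["targets"]}

```bash
mkdir -p pics
python3 - <<'E'
from plant import r
import cv2
for n in("scene","top"):
    cv2.imwrite(f"pics/{n}0.png",r.camera(n)); i=r.camera_info(n); print(n,i)
print(r.read_state())
E
```

```text
scene {'fx': 606.9520853897257, 'fy': 606.9520853897257, 'cx': 321.8803303331036, 'cy': 239.85310049693916, 'R': array([[ 0.07108346, -0.99738715,  0.01288461],
       [-0.52584718, -0.04844722, -0.84919822],
       [ 0.84760361,  0.05358861, -0.52791702]]), 't': array([0.14765542, 0.40148725, 1.28809433])}
top {'fx': 587.1879298085524, 'fy': 587.1879298085524, 'cx': 321.3935259495206, 'cy': 230.15101250259764, 'R': array([[ 0.02121142, -0.999689  , -0.01311429],
       [-0.99005545, -0.01917878, -0.13936417],
       [ 0.13906931,  0.01593998, -0.99015435]]), 't': array([0.18920206, 0.50568846, 1.61426911])}
{'t': 0.1, 'qpos': array([-1.33540061e+00,  2.77089820e-01, -2.77742572e-02,  1.26799750e+00,
        2.86514207e-06,  1.46740290e+00]), 'qd': array([ 0.00011965, -0.0005112 ,  0.00153094,  0.00165775, -0.00037087,
       -0.0004247 ]), 'joint_efforts': array([ 8.14120176e-05, -4.46707463e+01,  2.96128535e+01,  8.44987080e-03,
       -1.22796628e-04, -3.27461066e-06]), 'tcp_pos': array([ 0.20755047, -0.5888058 ,  0.24723668]), 'orientation': array([-3.13953873e+00, -2.16002506e-04,  3.38788919e-01]), 'force': array([ 0.56950085, -0.06684983,  0.40669971]), 'moment': array([ 0.02034823, -0.01454086, -0.00516794]), 'finger_force': 0.0, 'opening': 0.08553969360095325}
```

View pics/scene0.png

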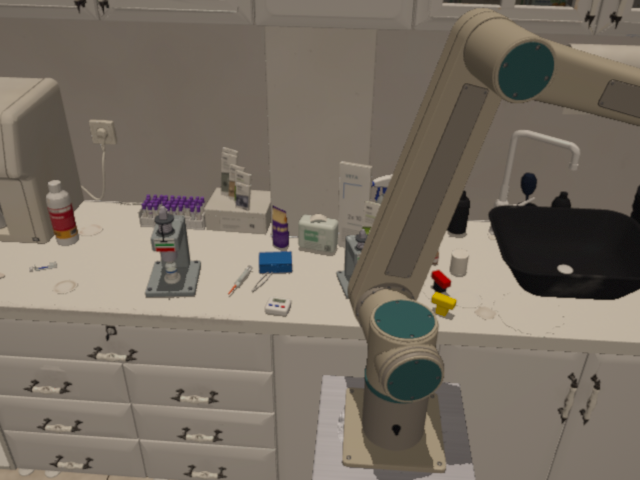

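View pics/top0.png

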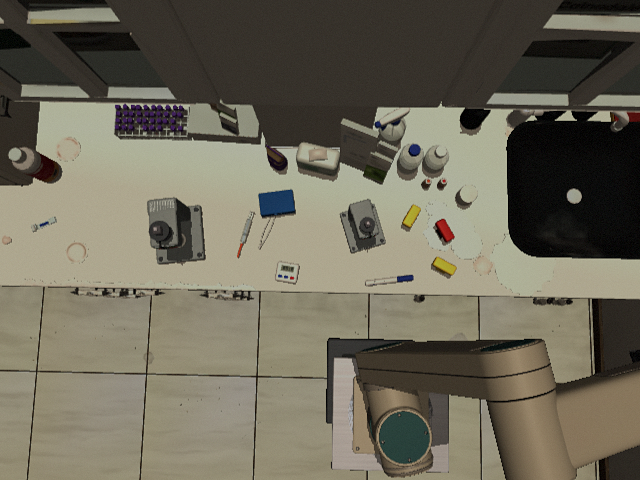

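The red grip is at top (445,231). Its look-alikes are yellow, at (411,216) and (444,267). There are two presses, at (362,226) and (175,235). By base size (about 44 px against 57 px, at roughly 367 px/m), the right-hand one fits 120 mm. I'll check both choices in a close crop.

Run:
```python
import cv2,numpy as np
t=cv2.imread("pics/top0.png"); s=cv2.imread("pics/scene0.png")
a=cv2.resize(t[190:265,335:468],(798,450),interpolation=cv2.INTER_CUBIC)
cv2.imwrite("pics/c1.png",a)
b=cv2.resize(s[225:325,330:470],(798,570),interpolation=cv2.INTER_CUBIC)
cv2.imwrite("pics/c2.png",b)
```

```text
(no output)
```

View pics/c1.png

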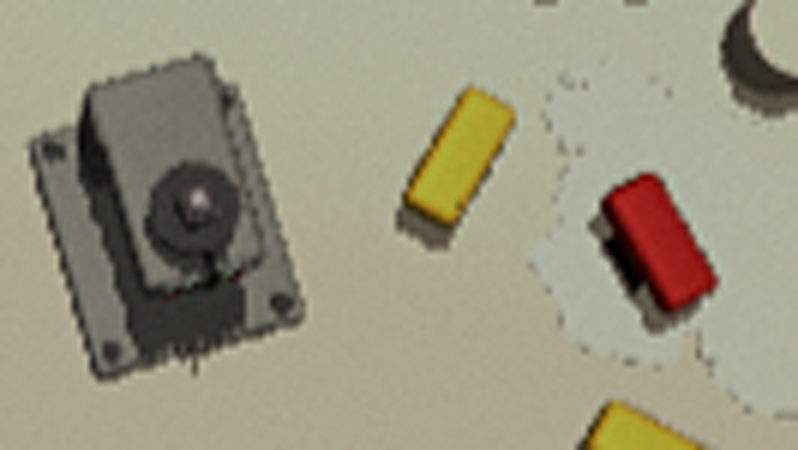

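The crop shows the red grip at top px (445,230), long axis running down to the right. The right press's collar is at about (367,225) and its stem tip at about (368,223).

```bash
cat > h.py <<'E'
from plant import r
import cv2,numpy as np
def ray(n,px,z):
    i=r.camera_info(n);R,t=i["R"],i["t"];c=-R.T@t
    d=R.T@np.array([(px[0]-i["cx"])/i["fx"],(px[1]-i["cy"])/i["fy"],1]);return (c+d*(z-c[2])/d[2])
def proj(n,X):
    i=r.camera_info(n);c=np.atleast_2d(X)@i["R"].T+i["t"];return np.c_[c[:,0]/c[:,2]*i["fx"]+i["cx"],c[:,1]/c[:,2]*i["fy"]+i["cy"]]
def redrect(n,img,box,z):
    x0,y0,x1,y1=box;s=4
    c=cv2.resize(img[y0:y1,x0:x1],None,fx=s,fy=s,interpolation=cv2.INTER_CUBIC).astype(int)
    m=((c[...,2]>110)&(c[...,2]>c[...,1]+70)&(c[...,2]>c[...,0]+70)).astype(np.uint8)
    k=max(cv2.findContours(m,0,2)[0],key=cv2.contourArea)
    return cv2.boxPoints(cv2.minAreaRect(k))/s+[x0-.375,y0-.375],k[:,0]/s+[x0-.375,y0-.375]
E
python3 - <<'E'
from h import *
t=cv2.imread("pics/top0.png")
print("cam",ray("top",(0,0),1.6)*0, -r.camera_info("top")["R"].T@r.camera_info("top")["t"])
_,k=redrect("top",t,(430,210,462,250),.05)
P=np.array([ray("top",p,.05)[:2] for p in k])
c,sz,a=cv2.minAreaRect((P*1000).astype(np.float32)); print("red",c,sz,a)
f=lambda p:(335+(p[0]+.5)/6-.5,190+(p[1]+.5)/6-.5)
for z in(.0,.01,.02):
    q=np.array([ray("top",f(p),z)[:2] for p in [(32,143),(102,378),(302,320)]]); e=q[1:]-q[:-1]
    print(z,q.round(4).tolist(),np.linalg.norm(e,axis=1),np.degrees(np.arctan2(-e[0][1],-e[0][0])),np.degrees(np.arctan2(-e[1][0],e[1][1])))
print("collar",ray("top",f((193,208)),.166),"tip",ray("top",f((198,200)),.19))
# bystanders
for n,p,z in(("roll",(468,193),.061),("va",(427,182),.054),("vb",(442,182),.054),("timer",(287,271),.022),("marker",(390,280),.01),("y1",(411,216),.05),("y2",(444,267),.05)): print(n,ray("top",p,z).round(3))
# left press size
q=np.array([ray("top",p,.01)[:2] for p in [(157,262),(206,262),(201,205)]]);print(np.linalg.norm(np.diff(q,axis=0),axis=1))
E
```

```text
cam [0. 0. 0.] [0.27215109 0.17311028 1.67133169]
red (508.65753173828125, -144.51019287109375) (60.95795440673828, 24.646821975708008) 29.39252471923828
0.0 [[0.5567, 0.1476], [0.4439, 0.1124], [0.4735, 0.0175]] [0.11819305 0.0994586 ] 17.340220737510684 -162.6377128797789
0.01 [[0.555, 0.1478], [0.4428, 0.1128], [0.4723, 0.0184]] [0.11748587 0.09886351] 17.34022073751068 -162.63771287977895
0.02 [[0.5533, 0.1479], [0.4418, 0.1131], [0.4711, 0.0193]] [0.11677869 0.09826843] 17.34022073751067 -162.6377128797789
collar [0.50128527 0.08020366 0.166     ] tip [0.50111071 0.07959857 0.19      ]
roll [ 0.611 -0.207  0.061]
va [ 0.642 -0.094  0.054]
vb [ 0.642 -0.136  0.054]
timer [0.386 0.294 0.022]
marker [0.367 0.003 0.01 ]
y1 [ 0.545 -0.05   0.05 ]
y2 [ 0.404 -0.141  0.05 ]
[0.13984004 0.16578374]
```

View pics/c2.png

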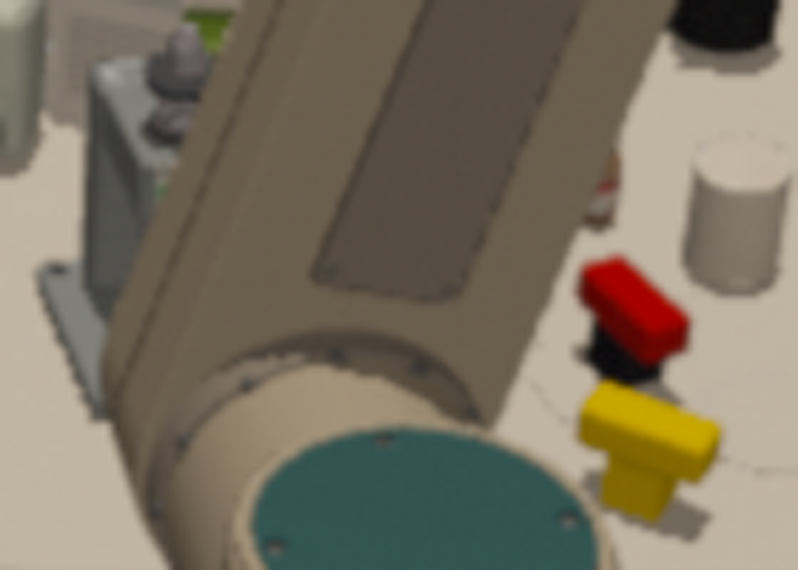

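The right press measures 118 x 99 mm, which matches; the left one, at 140 x 166 mm, is too big. The red grip is at (0.509,-0.1445) with its long axis at 29.4°, and the press axis is at (0.501,0.080) with yaw 17.3°. Moving now.

Emit:
{"method": "step_arm", "body": {
  "targets": [1,0.03,0.044,0,0,0,0.02,1,0.06,0.089,0,0,0,0.04,1,0.09,0.133,0,0,0,0.06,1,0.12,0.178,0,0,0,0.08,1,0.15,0.222,0,0,0,0.1,1,0.18,0.267,0,0,0,0.12,1,0.21,0.311,-0.02,0,0,0.14,1,0.24,0.356,-0.04,0,0,0.16,1,0.27,0.4,-0.07,0,0,0.175,1,0.301,0.4445,-0.1,0,0,0.175],
  "newtons": 80
}}

```text
t: 1.1
tcp_pos: [0.4804, -0.1857, 0.1747]
orientation: [3.141, -0.001, 0.514]
force: [1.1, -1.0, -0.5]
opening: 0.0851
finger_force: 0.0
```

Emit:
{"method": "step_arm", "body": {
  "targets": [1,0,0,0,0,0,0,1,0,0,0,0,0,0,1,0,0,0,0,0,0]
}}

```text
t: 1.4
tcp_pos: [0.4795, -0.1881, 0.1754]
orientation: [3.141, 0.0, 0.513]
force: [-0.3, 0.5, 0.1]
opening: 0.0853
finger_force: 0.0
```

Run:
```python
from h import *
s=r.read_state();print(s)
S=r.camera("scene");cv2.imwrite("pics/scene1.png",S)
cv2.imwrite("pics/c3.png",cv2.resize(S[200:320,330:490],(800,600),interpolation=cv2.INTER_CUBIC))
```

```text
{'t': 1.4, 'qpos': array([-4.99153364e-01,  1.33985978e-01, -3.63456811e-01,  1.07287127e+00,
       -3.93690435e-04,  2.12918590e+00]), 'qd': array([-0.02084928, -0.01024884,  0.01026876,  0.00224965,  0.00212488,
        0.00053178]), 'joint_efforts': array([ 7.53011629e-01, -3.42352045e+01,  2.69277531e+01,  4.12620732e-02,
        2.65378947e-02, -9.45173742e-04]), 'tcp_pos': array([ 0.47947061, -0.18806869,  0.17539917]), 'orientation': array([3.14097505e+00, 7.83770932e-05, 5.13253270e-01]), 'force': array([-0.28758094,  0.46111483,  0.09659453]), 'moment': array([-0.00306862, -0.00248552,  0.01522239]), 'finger_force': 0.0, 'opening': 0.0852581184388049}
```

View pics/c3.png

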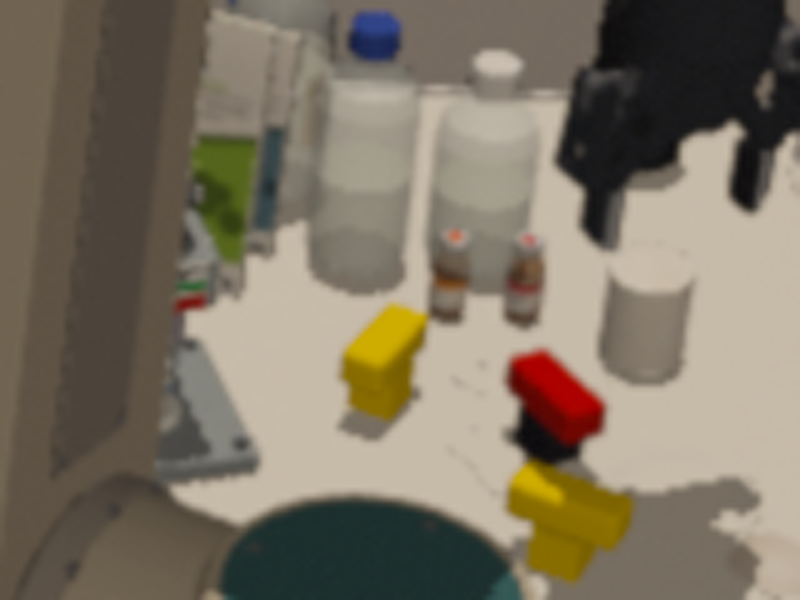

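The crop shows the red grip at scene px (441,279), upright, with a clear gap to the yellow one. I'll cross-check its position between the two cameras.

Run:
```python
from h import *
from scipy.optimize import least_squares
S=cv2.imread("pics/scene1.png");T=cv2.imread("pics/top0.png")
def m(x):
    c,s=np.cos(x[2]),np.sin(x[2]);return np.array([[x[0]+c*a-s*b,x[1]+s*a+c*b,z] for a in(-.032,.032) for b in(-.014,.014) for z in(.026,.05)])
_,ks=redrect("scene",S,(425,262,460,295),.05);_,kt=redrect("top",T,(430,210,462,250),.05)
mm=lambda k:np.r_[(k.min(0)+k.max(0))/2]
for n,k in(("scene",ks),("top",kt)):
    q=proj(n,m([.5087,-.1445,.513]));print(n,mm(k)-mm(q),np.ptp(k,axis=0),np.ptp(q,axis=0))
```

```text
scene [ 1.09812364 -0.76429926] [18.25 17.25] [22.58980489 21.62926489]
top [ 0.86324194 -0.42581636] [17.   21.75] [21.7603656  25.80543747]
```

Emit:
{"method": "step_arm", "body": {
  "targets": [1,0.015,0.022,0,0,0,0,1,0.029,0.0435,-0.01,0,0,0,1,0.029,0.0435,-0.04,0,0,0,1,0.029,0.0435,-0.07,0,0,0,1,0.029,0.0435,-0.09,0,0,0,1,0.029,0.0435,-0.11,0,0,0,1,0.029,0.0435,-0.125,0,0,0,1,0.029,0.0435,-0.139,0,0,0,1,0.029,0.0435,-0.139,0,0,0,1,0.029,0.0435,-0.139,0,0,0]
}}

```text
t: 2.45
tcp_pos: [0.5087, -0.1452, 0.0367]
orientation: [3.141, -0.0, 0.512]
force: [-0.5, 0.1, 0.2]
opening: 0.0857
finger_force: 0.0
```

Emit:
{"method": "step_arm", "body": {
  "targets": [-0.1,0,0,0,0,0,0,-1,0,0,0,0,0,0,-1,0,0,0,0,0,0,-1,0,0,0,0,0,0,-1,0,0,0,0,0,0,-1,0,0,0,0,0,0,-1,0,0,0,0,0,0,-1,0,0,0,0,0,0],
  "newtons": 80
}}

```text
t: 3.25
tcp_pos: [0.5092, -0.1442, 0.0368]
orientation: [3.14, -0.001, 0.514]
force: [-0.4, 0.6, 5.8]
opening: 0.0267
finger_force: 79.2
```

Emit:
{"method": "step_arm", "body": {
  "targets": [-1,0,0,0.02,0,0,0,-1,0,0,0.05,0,0,0,-1,0,0,0.085,0,0,0,-1,0,0,0.12,0,0,0,-1,0,0,0.15,0,0,0,-1,0,0,0.18,0,0,0,-1,0,0,0.205,0,0,0,-1,0,0,0.22,0,0,0,-1,0,0,0.22,0,0,0]
}}

```text
t: 4.15
tcp_pos: [0.5097, -0.1444, 0.2581]
orientation: [3.138, -0.002, 0.514]
force: [1.1, 0.0, -0.5]
opening: 0.0268
finger_force: 78.7
```

Emit:
{"method": "step_arm", "body": {
  "targets": [-1,-0.001,0.015,0,0,0,-0.03,-1,-0.002,0.04,0,0,0,-0.06,-1,-0.002,0.07,0,0,0,-0.1,-1,-0.003,0.095,0,0,0,-0.13,-1,-0.004,0.12,0,0,0,-0.16,-1,-0.004,0.14,0,0,0,-0.19,-1,-0.004,0.15,0,0,0,-0.21,-1,-0.004,0.15,0,0,0,-0.21,-1,-0.004,0.15,0,0,0,-0.21]
}}

```text
t: 5.05
tcp_pos: [0.5037, 0.006, 0.2547]
orientation: [-3.141, 0.002, 0.305]
force: [0.6, -0.4, -1.9]
opening: 0.027
finger_force: 78.8
```

Run:
```python
from h import *
s=r.read_state();print(s["tcp_pos"],s["orientation"],s["force"],s["opening"])
S=r.camera("scene");cv2.imwrite("pics/scene2.png",S);T=r.camera("top");cv2.imwrite("pics/top2.png",T)
a=cv2.resize(S[170:310,310:450],(560,560),interpolation=cv2.INTER_CUBIC)
b=cv2.resize(T[190:260,335:365+30],(240,280),interpolation=cv2.INTER_CUBIC)
c=np.zeros((560,800,3),np.uint8);c[:,:560]=a;c[:280,560:]=b
cv2.imwrite("pics/c4.png",c)
```

```text
[0.50368606 0.00604575 0.25469478] [-3.14100185e+00  2.30823043e-03  3.04665785e-01] [ 0.57488105 -0.40180691 -1.94968452] 0.02701836150400477
```

View pics/c4.png

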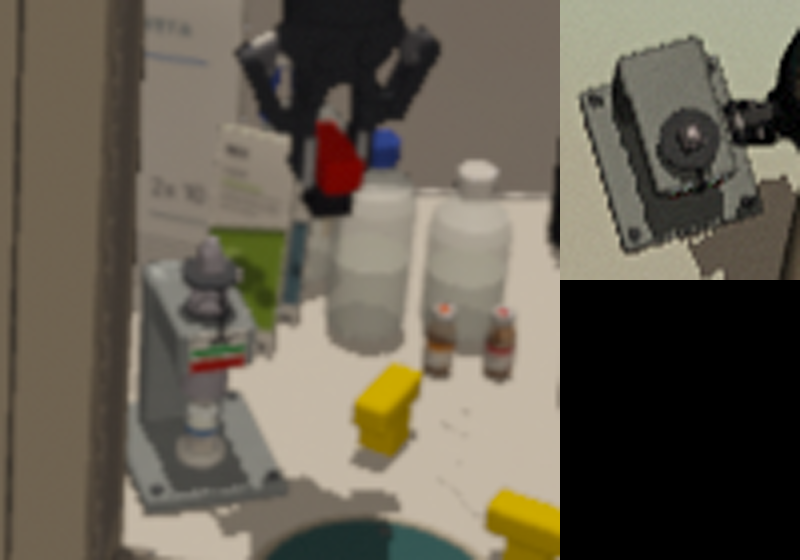

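Press and held grip are both visible in the scene view: stem tip about (362,230), grip about (392,209). I'll overlay the models to refine both poses.

```bash
cat >> h.py <<'E'
def sq(x,y,yaw,hx,hy,z):
    c,s=np.cos(yaw),np.sin(yaw);return np.array([[x+c*a*hx-s*b*hy,y+s*a*hx+c*b*hy,z] for a,b in((-1,-1),(1,-1),(1,1),(-1,1))])
def circ(x,y,rr,z):
    t=np.linspace(0,2*np.pi,40);return np.c_[x+rr*np.cos(t),y+rr*np.sin(t),0*t+z]
def overlay(n,img,box,s,polys):
    x0,y0,x1,y1=box;o=cv2.resize(img[y0:y1,x0:x1],None,fx=s,fy=s,interpolation=cv2.INTER_CUBIC)
    for P,col in polys:
        q=((proj(n,P)-[x0,y0]+.5)*s).round().astype(np.int32);cv2.polylines(o,[q],True,col,1,cv2.LINE_AA)
    return o
def press(x,y,yaw,d=0):
    y_=(0,255,255)
    return [(circ(x,y,.02,.166-d),(255,255,0)),(sq(x,y,yaw,.007,.007,.166-d),y_),(sq(x,y,yaw,.007,.007,.1805-d),y_),(sq(x,y,yaw,.003,.003,.19-d),y_)]
def grip(x,y,yaw,z):
    g=(0,255,0);return [(sq(x,y,yaw,a,.014,z+h),g) for a,h in((.014,0),(.014,.026),(.032,.026),(.032,.05))]
E
python3 - <<'E'
from h import *
S=cv2.imread("pics/scene2.png");T=cv2.imread("pics/top2.png")
p=press(.501,.080,.302); g=grip(.5037,.006,.3047,.2547-.0367)
a=overlay("scene",S,(340,190,410,260),7,p+g)
b=overlay("top",T,(350,205,385,240),8,p)
c=np.zeros((490,790,3),np.uint8);c[:,:490]=a;c[:280,500:780]=b[:280];cv2.imwrite("pics/c5.png",c)
E
```

```text
(no output)
```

View pics/c5.png

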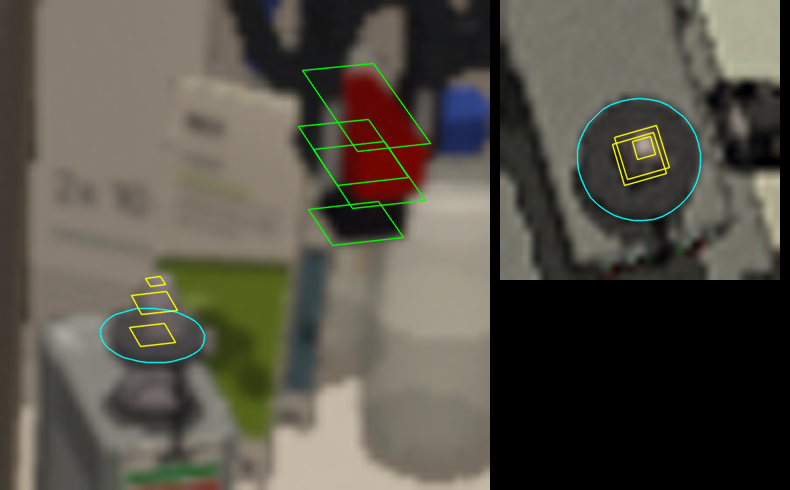

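The overlays agree to about half a pixel in both views. Moving above the stem.

Emit:
{"method": "step_arm", "body": {
  "targets": [-1,-0.0005,0.015,0,0,0,0,-1,-0.001,0.035,0,0,0,0,-1,-0.0015,0.055,0,0,0,0,-1,-0.0025,0.068,0,0,0,0,-1,-0.0025,0.074,0,0,0,0,-1,-0.0025,0.074,0,0,0,0,-1,-0.0025,0.074,-0.01,0,0,0,-1,-0.0025,0.074,-0.018,0,0,0,-1,-0.0025,0.074,-0.018,0,0,0,-1,-0.0025,0.074,-0.018,0,0,0]
}}

```text
t: 6.15
tcp_pos: [0.5015, 0.0796, 0.2373]
orientation: [-3.141, 0.001, 0.303]
force: [0.4, -0.8, -1.0]
opening: 0.0267
finger_force: 78.9
```

Run:
```python
from h import *
s=r.read_state();print(s["tcp_pos"],s["orientation"],s["force"],s["opening"],s["qd"])
S=r.camera("scene");cv2.imwrite("pics/scene3.png",S)
x,y,z=s["tcp_pos"];p=press(.501,.080,.302); g=grip(x,y,s["orientation"][2],z-.0367)
B=(330,195,400,245)
c=np.hstack([overlay("scene",S,B,5,[]),overlay("scene",S,B,5,p+g)]);cv2.imwrite("pics/c6.png",np.ascontiguousarray(c))
```

```text
[0.50151031 0.07961611 0.23733617] [-3.14126195e+00  1.46141598e-03  3.03027444e-01] [ 0.36662099 -0.82722194 -0.98634241] 0.026719996553712502 [ 0.00362309 -0.0070709   0.01803459 -0.00094361  0.00192827  0.00018404]
```

View pics/c6.png

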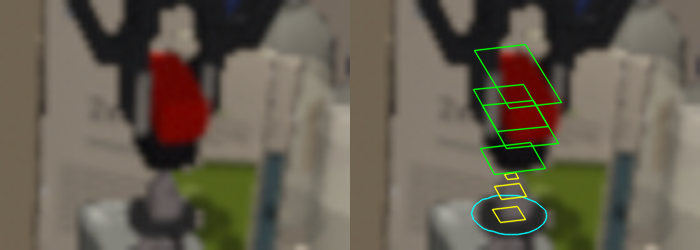

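The skirt sits over the stem tip, within about 1 mm sideways. I'll lower it slowly and watch the force.

Emit:
{"method": "step_arm", "body": {
  "targets": [-1,0,0.0004,-0.004,0,0,0,-1,0,0.0004,-0.008,0,0,0,-1,0,0.0004,-0.012,0,0,0,-1,0,0.0004,-0.016,0,0,0,-1,0,0.0004,-0.018,0,0,0,-1,0,0.0004,-0.018,0,0,0]
}}

```text
t: 6.8
tcp_pos: [0.5016, 0.0805, 0.2196]
orientation: [-3.141, 0.001, 0.304]
force: [-0.8, -0.2, -1.2]
opening: 0.0266
finger_force: 78.9
```

Emit:
{"method": "step_arm", "body": {
  "targets": [-1,0,0,-0.003,0,0,0,-1,0,0,-0.006,0,0,0,-1,0,0,-0.009,0,0,0,-1,0,0,-0.009,0,0,0,-1,0,0,-0.009,0,0,0]
}}

```text
t: 7.3
tcp_pos: [0.5019, 0.0804, 0.211]
orientation: [-3.142, 0.0, 0.304]
force: [-0.4, 0.3, -0.5]
opening: 0.0271
finger_force: 78.9
```

Emit:
{"method": "step_arm", "body": {
  "targets": [-1,0,0,-0.003,0,0,0,-1,0,0,-0.005,0,0,0,-1,0,0,-0.007,0,0,0,-1,0,0,-0.007,0,0,0,-1,0,0,-0.007,0,0,0]
}}

```text
t: 7.8
tcp_pos: [0.5019, 0.0804, 0.204]
orientation: [-3.142, 0.0, 0.304]
force: [0.5, 0.7, -1.5]
opening: 0.0269
finger_force: 78.9
```

Emit:
{"method": "step_arm", "body": {
  "targets": [-1,0,0,-0.001,0,0,0,-1,0,0,-0.002,0,0,0,-1,0,0,-0.002,0,0,0,-1,0,0,-0.002,0,0,0]
}}

```text
t: 8.2
tcp_pos: [0.5022, 0.0805, 0.2029]
orientation: [3.141, -0.001, 0.304]
force: [-0.9, -0.7, 5.0]
opening: 0.027
finger_force: 79.4
```

Emit:
{"method": "step_arm", "body": {
  "targets": [-1,0,0,-0.001,0,0,0,-1,0,0,-0.002,0,0,0,-1,0,0,-0.002,0,0,0,-1,0,0,-0.002,0,0,0]
}}

```text
t: 8.6
tcp_pos: [0.5022, 0.0805, 0.201]
orientation: [3.141, -0.001, 0.304]
force: [-2.3, -0.5, 6.2]
opening: 0.027
finger_force: 79.7
```

Home contact came at TCP z ≈ 0.2028, against 0.2027 predicted. Pushing down to about 0.1927.

Emit:
{"method": "step_arm", "body": {
  "targets": [-1,0,0,-0.002,0,0,0,-1,0,0,-0.004,0,0,0,-1,0,0,-0.006,0,0,0,-1,0,0,-0.008,0,0,0,-1,0,0,-0.0085,0,0,0,-1,0,0,-0.0085,0,0,0,-1,0,0,-0.0085,0,0,0,-1,0,0,-0.0085,0,0,0]
}}

```text
t: 9.4
tcp_pos: [0.5023, 0.0805, 0.1933]
orientation: [3.141, -0.001, 0.304]
force: [-3.6, -0.3, 9.9]
opening: 0.0268
finger_force: 80.2
```

Run:
```python
from h import *
s=r.read_state();print(s["tcp_pos"],s["orientation"],s["force"],s["opening"],s["finger_force"])
S=r.camera("scene");cv2.imwrite("pics/scene4.png",S)
O=cv2.imread("pics/scene2.png")
B=(335,200,385,275)
c=np.hstack([overlay("scene",I,B,8,[]) for I in(O,S)]);cv2.imwrite("pics/c7.png",np.ascontiguousarray(c))
```

```text
[0.5022566  0.08046531 0.19325355] [ 3.14125397e+00 -1.10338257e-03  3.03784108e-01] [-3.64943757 -0.31451024  9.91529311] 0.026786363534546942 80.20537730380966
```

View pics/c7.png

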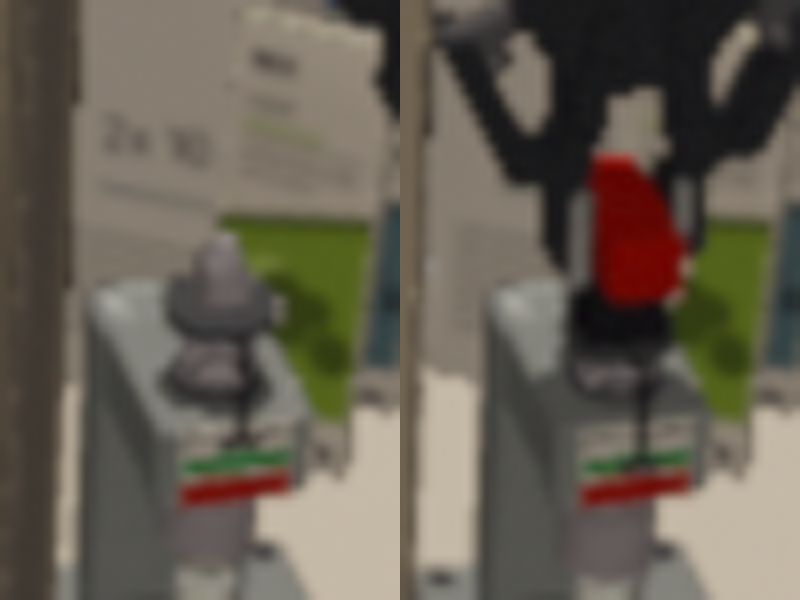

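The pointer is now at crop y≈466, inside the green band (about 455–475). It has moved about 9 mm, and the grip sits on the collar. I'll nudge 0.5 mm and hold.

Emit:
{"method": "step_arm", "body": {
  "targets": [-1,0,0,-0.0005,0,0,0,-1,0,0,-0.0005,0,0,0,-1,0,0,-0.0005,0,0,0,-1,0,0,-0.0005,0,0,0,-1,0,0,-0.0005,0,0,0,-1,0,0,-0.0005,0,0,0,-1,0,0,-0.0005,0,0,0,-1,0,0,-0.0005,0,0,0,-1,0,0,-0.0005,0,0,0,-1,0,0,-0.0005,0,0,0]
}}

```text
t: 10.45
tcp_pos: [0.5023, 0.0805, 0.1928]
orientation: [3.141, -0.001, 0.304]
force: [-3.4, -0.6, 10.0]
opening: 0.0266
finger_force: 80.2
```

Emit:
{"method": "step_arm", "body": {
  "targets": [-1,0,0,0,0,0,0,-1,0,0,0,0,0,0,-1,0,0,0,0,0,0,-1,0,0,0,0,0,0,-1,0,0,0,0,0,0,-1,0,0,0,0,0,0,-1,0,0,0,0,0,0,-1,0,0,0,0,0,0,-1,0,0,0,0,0,0,-1,0,0,0,0,0,0]
}}

```text
t: 11.45
tcp_pos: [0.5023, 0.0805, 0.1928]
orientation: [3.141, -0.001, 0.304]
force: [-2.9, -0.2, 10.7]
opening: 0.027
finger_force: 80.2
```

Emit:
{"method": "step_arm", "body": {
  "targets": [-1,0,0,0,0,0,0,-1,0,0,0,0,0,0,-1,0,0,0,0,0,0,-1,0,0,0,0,0,0,-1,0,0,0,0,0,0,-1,0,0,0,0,0,0,-1,0,0,0,0,0,0,-1,0,0,0,0,0,0,-1,0,0,0,0,0,0,-1,0,0,0,0,0,0]
}}

```text
t: 12.45
tcp_pos: [0.5023, 0.0805, 0.1928]
orientation: [3.141, -0.001, 0.304]
force: [-4.7, -1.6, 9.6]
opening: 0.0268
finger_force: 80.2
```

Emit:
{"method": "step_arm", "body": {
  "targets": [-1,0,0,0,0,0,0,-1,0,0,0,0,0,0,-1,0,0,0,0,0,0,-1,0,0,0,0,0,0,-1,0,0,0,0,0,0,-1,0,0,0,0,0,0,-1,0,0,0,0,0,0,-1,0,0,0,0,0,0,-1,0,0,0,0,0,0,-1,0,0,0,0,0,0]
}}

```text
t: 13.45
tcp_pos: [0.5023, 0.0805, 0.1928]
orientation: [3.141, -0.001, 0.304]
force: [-3.5, -0.0, 9.6]
opening: 0.027
finger_force: 80.2
```

Emit:
{"method": "step_arm", "body": {
  "targets": [-1,0,0,0,0,0,0,-1,0,0,0,0,0,0,-1,0,0,0,0,0,0,-1,0,0,0,0,0,0,-1,0,0,0,0,0,0,-1,0,0,0,0,0,0,-1,0,0,0,0,0,0,-1,0,0,0,0,0,0,-1,0,0,0,0,0,0,-1,0,0,0,0,0,0]
}}

```text
t: 14.45
tcp_pos: [0.5023, 0.0805, 0.1929]
orientation: [3.141, -0.001, 0.304]
force: [-3.8, -0.5, 11.1]
opening: 0.0271
finger_force: 80.2
```

Run:
```python
from h import *
S=r.camera("scene")
c=np.hstack([overlay("scene",I,(350,225,385,265),11,[]) for I in(cv2.imread("pics/scene4.png"),S)]);cv2.imwrite("pics/c8.png",np.ascontiguousarray(c))
```

```text
(no output)
```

View pics/c8.png

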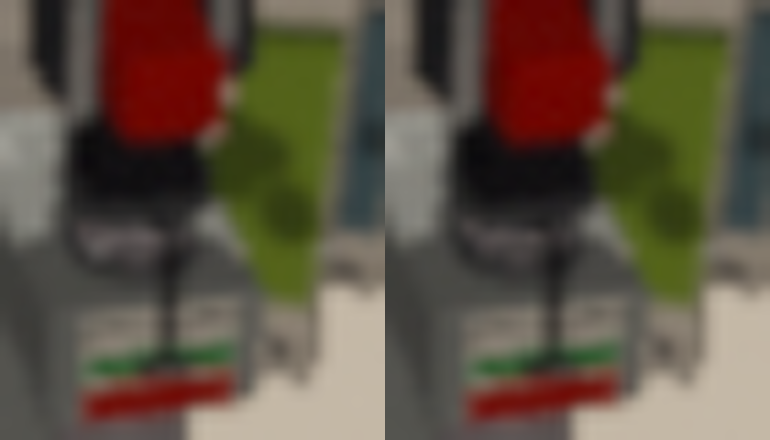

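The pointer tip is at crop (550,360), in the green band and above the red, and has been steady for more than 4 s. Handing in.

```bash
python3 -c "
from plant import r
print(r.close_job())"
```

```text
the job is handed in; nothing more can be done
None
```

The red grip is fully home on the press stem and was held about 10 mm down, pointer in the green band and clear of the red, for more than 4 s; I handed in at about 14.5 s, still holding it, and did not touch the other objects.

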